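Close a bent-rod bench clamp on the shortest turned part

TASK

Take the packing block out of the bent-rod bench clamp and leave it on the bare bench, then stand the shortest of the three turned spindle parts upright on the clamp's board, just in front of the fixed jaw. Push the sliding jaw along its rod, round the bend, until it presses lightly on the part and holds it upright against the fixed jaw. Do not force it, and leave the other two turned parts standing where they are.

Things in the scene. Friction and masses are not known exactly. Their poses are not given: they have to be found in the camera images.
- clamp: Bench clamp, fixed; place and heading vary. Origin: on the bench at the centre of the rod's bend, z up. L-shaped waxed, slippery board, 12 mm thick: x -135..140, y -10..150 mm plus x 15..140, y -160..-10 (clamp frame). The bend bulges away from the robot; end post right, fixed jaw left. The bay for the part, between rod and fixed jaw: x -110..0, y 0..100. The sliding jaw's arm sweeps this bay.
- bend_start (a point): Where the rod's bend begins, on the rod axis: x 110, y 0, z 62 mm in the clamp frame. Steel rod, 12 mm diameter, level, axis 62 mm above the bench. From a grey end post (40 x 18 mm, centre x 110, y -150, top 84 mm above the bench) it runs straight in the clamp's +y to this point; then a quarter circle, radius 110 mm, about the clamp's origin.
- bend_end (a point): Where the bend ends, on the rod axis: x 0, y 110, z 62 mm in the clamp frame. From here the rod runs straight in the clamp's -x into the fixed jaw.
- fixed_jaw: Origin: middle of the fixed jaw's face: x -110, y 42, z 50 mm in the clamp frame, same axes; it looks along +x. The dark steel face plate spans y 5..95 mm, 26 to 76 mm above the bench, on a grey upright slab x -132..-112, y 5..135, top 80 mm above the bench. The sliding jaw's face comes opposite this point.
- sliding_jaw: Loose aluminium jaw, about 0.35 kg, threaded on the rod, starts near the end post. Origin: on the board below the rod axis, mid-block; x the way it closes along the rod, y to the inside of the bend. Bored block x -18..18, y -28..28, 76 mm high, bore 17 mm with play. Stands on the board, slides easily; push its flat back (x -18), finger tips each side of the rod, turning with the bend.
- jaw_face (a point): Middle of the sliding jaw's face plate: x 22, y 68, z 38 mm in the sliding jaw's frame, same axes. The plate (y 39..105 mm, 16 to 62 mm above the board) ends an arm that reaches inwards from the block, y 26 to 106 mm, x 4 to 22 mm.
- spindle_part_1_mid (a point): Centre, half-way up, of the shortest turned part: white, 75 mm high, round, 57 mm diameter at its thick bead (upper half), narrower foot, 0.15 kg, loose, standing upright on the bench right of the clamp. z up. The three turned parts swap places.
- spindle_part_3_mid (a point): Centre, half-way up, of another turned part, 102 mm high, 56 mm diameter, white, standing upright, loose; to be left standing.
- spindle_part_5_mid (a point): Centre, half-way up, of the third turned part, 100 mm high, 57 mm diameter, white, standing upright, loose; to be left standing.
- packing_block_mid (a point): Centre of the brown packing block, 40 (x) x 55 (y) x 40 (z) mm, 0.15 kg, loose, lying on the clamp's board in the bay at any heading. The bench left of the clamp (about x 0.42 to 0.50, y 0.32 to 0.40 from the robot's base) is bare and a good place to leave it.
- spindle_part_1: The shortest turned part itself; origin at the centre of its underside, z up.
- packing_block: The packing block itself; origin at the centre of its underside, axes along its edges.

How it is judged:
By the outcome, as a careful person would: the job done as asked, in the order asked, and still so for the second after the job is handed in, with the robot touching nothing.
It also fails if it takes over 72 s, if anything falls off the work surface, if the arm or the gripper's body presses on something with over 40 N, if the wrist force passes 120 N, or if a joint passes its speed limit or range.

ROBOT

A 6-joint arm with a two-finger parallel gripper is mounted at the origin on a cart in front of the work surface, level with it; the furniture and walls round the work are solid. World frame = base frame: x ahead of the robot, y to its left, z up, the work surface at z = 0. Lengths are in mm, angles in degrees, forces in N, time in s.
With the tool pointing down it reaches from about 350 to 850 mm from the base axis. Payload 8.1 kg.
Tool frame: the origin (TCP) lies midway between the tips of the shut fingers; the grasp point (between the pads) lies 19 mm behind it; z points along the fingers, y is the line along which they close (so a half turn about z gives the same grasp; the last joint's range is limited). The gripper opens to 85 mm and grips with 20 to 120 N. Pads are 22 mm wide; open, the fingers measure 114 mm over their backs; the gripper's body (76 mm by 85 mm) begins 54 mm behind the grasp point. The pads swing forward as they close: fully open they stand 13 mm farther back than shut.
Start: joints at [-81.669, 7.471, 85.268, -0, 87.261, -4.893], TCP at [137.274, -584.09, 231.292] pointing down, gripper open.
Joint ranges: [-169.43, 169.43], [-51.17, 129.36], [1.28, 143.12], [-76.62, 256.62], [0, 156.53], [-152.29, 152.29]. Speed limits (degrees/s): [136.94, 136.94, 159.86, 180, 180, 180].

INTERFACE

Orientations are given as [roll, pitch, yaw] about the fixed x, y, z axes, in that order (R = Rz(yaw) Ry(pitch) Rx(roll)).
In Python, from bench import r gives the robot as it stands. The module is installed in compiled form; this text tells all that it offers.
- The arm moves only by the tool jog_arm, never from a script. Its argument "rows" is a list of rows, each a list of 2 entries, a list of its own where there are three numbers: the shift along the tool's x, y, z in mm, then the turn, a rotation vector about the tool's x, y, z in rad. A call has 1 to 10 rows; each row is the pose to reach, as a shift and turn from the pose commanded when the call began, along the tool's axes at that moment; what a row does not reach only later rows make up. A row lasts 1/10 s, in which the tool goes at most 50 mm and 8.59 degrees, less where a joint would pass 70% of its speed; a pose out of reach is approached as far as the arm can. A call with a gripper value outside its range is refused whole. "grip" is the finger opening in mm, from 0 to 85.4, set as the call begins (left out, the last holds). The fingers move at their own pace and stop on an object; "force" is the grip in N (left out, the last holds). Time passes only in rows, so rows that repeat a pose let the fingers close. It gives the time, the measured TCP pose, the force, the opening and the grip force at its end, in the units of the state.
- r.sense(): the state, without advancing time (a new reading comes with each control period).
- r.snapshot(name): name is "scene" or "top"; returns (picture, depth): 420x560x3 uint8, blue, green, red; 420x560 float32, mm along the optical axis (not along the pixel's ray), 0 where there is no reading.
- r.camera_params(name): a dict with "fx", "fy", "cx", "cy" (pixels), "pose" (4x4, takes a point from camera to world coordinates). Camera axes: x right, y down, z forward; pixel columns grow to the right and rows downward; lengths in mm; the calibration is good to about 2 mm. A picture is of the moment at which its call begins. camera_params takes no time and is no camera call.
- r.hand_in(): hands the job in; it is judged then, once.
The state is a dict: "time": time; "joint_pos": joint angles; "qd": joint speeds; "joint_efforts": joint torques, N m; "tool_pos": TCP position; "tcp_rot": TCP orientation; "ft_force": force on the tool from outside, world axes, zero at the start; "wrist_torque": the same for the moment, N m; "finger_gap": finger opening in mm; "grip_force": force on a finger pad.
Only numpy, scipy, OpenCV 4.12 (cv2) and the standard library are available. Lean on these libraries where they do the work, as an engineer would, in place of code of your own. Each camera call takes 0.05 s, during which the arm holds its last target. There are 200 camera calls.

## Working session

There is one attempt and no reset: what is moved stays moved. The work goes in short steps, Python scripts to look and compute and a tool call to move; the robot and the scene stay as the last step left them, time stands still between calls to the robot, and variables do not carry over. Pictures are saved under pics/ and viewed, at most 10 in all, crops included, and the job is handed in when it is done.

Besides the shell and the picture viewer there is one more tool, called after ">>>" as a command line: name --argument value ..., lists and objects as JSON in quotes. jog_arm: Moves the arm, as the interface text tells. Its arguments: {"type":"object","properties":{"rows":{"type":"array"},"grip":{"type":"number"},"force":{"type":"number"}},"required":["rows"]}

```bash
mkdir -p pics; python3 - <<'E'
from bench import r
import cv2,numpy as np
s=r.sense();print(s)
for n in("scene","top"):
    p,d=r.snapshot(n);cv2.imwrite(f"pics/{n}0.png",p);np.savez(f"{n}0.npz",p=p,d=d)
    c=r.camera_params(n);print(n,c)
E
```

```text
{'time': 0.0, 'joint_pos': array([-8.16710953e+01,  7.51508048e+00,  8.53298910e+01, -2.26811467e-05,
        8.72613258e+01, -4.89357866e+00]), 'qd': array([ 0.0324449 ,  0.02216613,  0.04985634, -0.05374179,  0.0204345 ,
       -0.0523266 ]), 'joint_efforts': array([-1.79344101e-03, -5.69402182e+01, -5.00554955e+01, -3.93965574e-04,
        1.44792034e-02, -7.51290077e-05]), 'tool_pos': array([ 137.17576652, -583.54129079,  230.23885655]), 'tcp_rot': array([-1.79894088e+02, -9.04513474e-03,  1.32224761e+01]), 'ft_force': array([-0.62251245, -1.7949243 , -0.06233543]), 'wrist_torque': array([-0.0157782 ,  0.04511875, -0.01587298]), 'grip_force': 0.0, 'finger_gap': 85.5281911646585}
scene {'fx': 530.7412237735904, 'fy': 530.7412237735904, 'cx': 271.822537120766, 'cy': 211.46959065977376, 'pose': array([[-9.13360238e-01, -2.52032982e-01,  3.19769372e-01,
         9.86211574e+01],
       [-4.06868419e-01,  5.94316418e-01, -6.93719025e-01,
         8.40661891e+02],
       [-1.52041130e-02, -7.63719433e-01, -6.45369246e-01,
         9.61550707e+02],
       [ 0.00000000e+00,  0.00000000e+00,  0.00000000e+00,
         1.00000000e+00]])}
top {'fx': 545.4920268549329, 'fy': 545.4920268549329, 'cx': 280.51937246308563, 'cy': 202.00971113644485, 'pose': array([[ 1.41004818e-02, -9.93847844e-01,  1.09852806e-01,
         4.12249124e+02],
       [-9.99809065e-01, -1.55002381e-02, -1.18985458e-02,
        -1.18033412e+02],
       [ 1.35280888e-02, -1.09664056e-01, -9.93876645e-01,
         1.17012857e+03],
       [ 0.00000000e+00,  0.00000000e+00,  0.00000000e+00,
         1.00000000e+00]])}
```

View pics/top0.png

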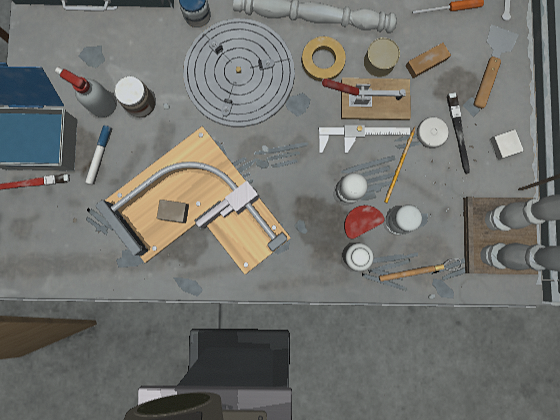

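View pics/scene0.png

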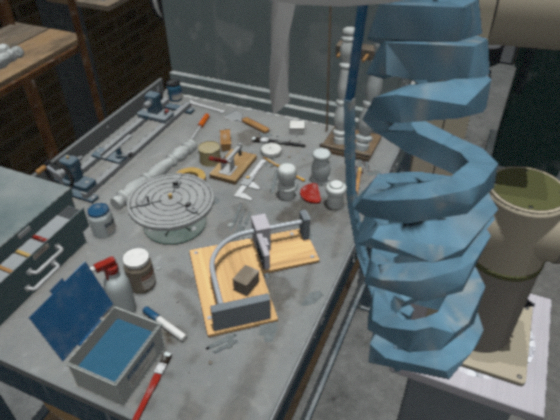

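The top view shows the board, with the fixed jaw at about (122,228), the sliding jaw at (240,197), the end post at (278,243) and the block at (171,211). The three turned parts are at (353,186), (405,220) and (358,257). The scene view agrees.

```bash
cat > h.py <<'E'
from bench import r
import cv2,numpy as np
def cloud(n,d):
    c=r.camera_params(n);v,u=np.mgrid[:420,:560]
    P=np.stack([(u-c['cx'])/c['fx']*d,(v-c['cy'])/c['fy']*d,d],-1)
    return P@c['pose'][:3,:3].T+c['pose'][:3,3]
def ray(n,u,v,z):
    c=r.camera_params(n);D=c['pose'][:3,:3]@np.array([(u-c['cx'])/c['fx'],(v-c['cy'])/c['fy'],1]);o=c['pose'][:3,3]
    return o+D*(z-o[2])/D[2]
def comps(m,mn=30):
    n,l,s,c=cv2.connectedComponentsWithStats(m.astype(np.uint8))
    return [(l==i,s[i],c[i]) for i in range(1,n) if s[i][4]>=mn]
E
python3 - <<'E'
from h import *
f=np.load("top0.npz");p,d=f['p'],f['d'];W=cloud("top",d);z=W[...,2]
print("bench z",np.median(z[280:290,60:100]),np.median(z[140:160,330:350]),z[280:290,60:100].std())
roi=np.zeros(z.shape,bool);roi[120:280,80:430]=1
for lo,hi in((76,92),(92,115),(65,76),(45,60)):
    for m,s,c in comps(roi&(z>lo)&(z<hi)&(d>0),15):
        print(lo,s,c.round(1),np.median(W[m],0).round(1),W[m].mean(0).round(1))
hsv=cv2.cvtColor(p,cv2.COLOR_BGR2HSV)
wood=roi&(hsv[...,0]<28)&(hsv[...,0]>10)&(hsv[...,1]>70)&(hsv[...,2]>120)
wood[:,300:]=0
hull=cv2.convexHull(np.argwhere(wood)[:,::-1].astype(np.int32))
print(cv2.approxPolyDP(hull,4,True).reshape(-1,2).tolist(),np.median(z[wood]))
cv2.imwrite("pics/crop0.png",cv2.resize(p[120:285,85:305],None,fx=3.6,fy=3.6,interpolation=cv2.INTER_CUBIC))
E
```

```text
bench z -0.3559012861765041 -0.010866990149679623 101.01927475281998
76 [211 120  56   8 274] [238.6 122.9] [692.1 -42.7  88.7] [691.8 -43.8  87.9]
76 [340 176  25  25  71] [347.3 192.6] [ 548.  -259.9   85.8] [ 553.2 -264.9   85.1]
76 [220 181  38  32 532] [240.5 196.7] [541.  -51.6  87.5] [541.4 -50.8  86.9]
76 [ 96 201  47  55 629] [118.3 228.2] [475.5 191.1  79.5] [475.4 191.5  79.5]
76 [202 212  10  10  30] [206.6 216.6] [500.6  16.2  77.2] [501.2  16.8  77.3]
76 [268 233  19  19 180] [277.  241.9] [ 452.3 -125.1   82.9] [ 452.5 -125.1   83.1]
92 [341 173  27  26 526] [354.1 186. ] [ 564.6 -276.2   99.3] [ 564.9 -276.6   99.2]
92 [396 205  26  27 538] [408.5 218.2] [ 502.6 -384.1   98.7] [ 502.4 -384.2   98.6]
65 [104 162 134  53 637] [171.3 179.8] [583.8  95.5  67.3] [576.2  91.6  67.7]
65 [194 199  37  29 247] [210.9 212.9] [509.1   8.8  73.8] [509.3   8.8  73.2]
65 [242 202  34  38 185] [259.9 220.8] [494.9 -90.2  67.2] [495.2 -90.1  67.6]
65 [393 217  10  14  21] [396.4 223.9] [ 492.8 -364.7   68.3] [ 493.  -367.    68.2]
65 [121 224  23  32  63] [132.9 239. ] [456.4 162.7  73. ] [454.6 163.4  72.2]
65 [347 245  26  26 394] [359.7 257.8] [ 423.4 -291.6   70.9] [ 423.5 -291.9   70.5]
45 [157 200  29  23 523] [171.2 210.9] [513.9  93.   51.4] [514.   92.9  51.4]
45 [201 206  33  22  93] [222.1 213.7] [510.9 -17.4  56.8] [509.4 -12.   55. ]
45 [390 207  20  27 104] [395.2 222.5] [ 495.  -364.5   52.3] [ 497.  -368.    52.8]
45 [119 216  25  33  46] [131.5 232.3] [468.3 171.5  51.7] [468.9 172.1  51.9]
45 [137 249   9   7  15] [141.5 252.3] [429.1 148.7  53.3] [428.4 150.   52.2]
[[289, 238], [246, 273], [144, 262], [105, 200], [203, 127]] 11.712560444541168
```

View pics/crop0.png

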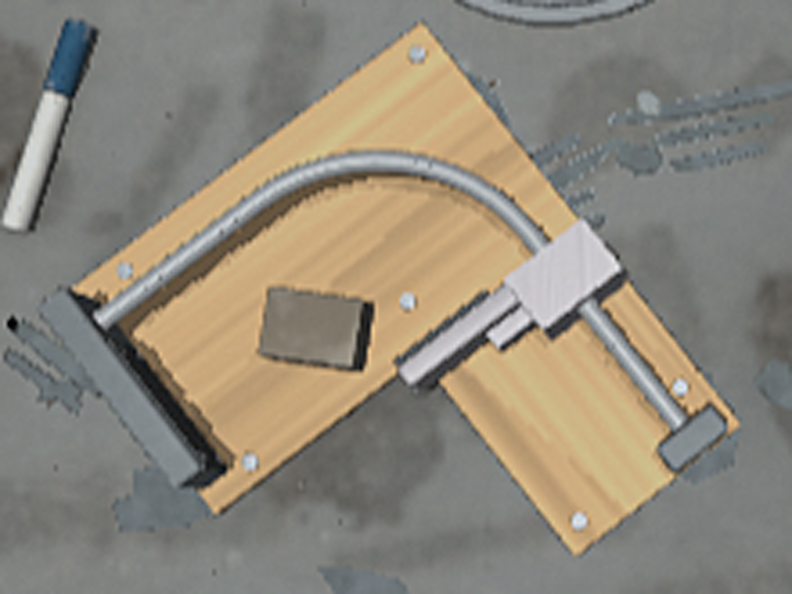

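```bash
cat > clampfit.py <<'E'
from h import *
A=[];B=[]
for (u,v),c in (((201.9,126.1),(140,150)),((290.3,238.6),(140,-160)),((245.5,274.0),(15,-160)),((145.6,263.0),(-135,-10))):
    A.append(c);B.append(ray("top",u,v,12)[:2])
A+= [(-122,70),(110,-150)];B+=[(475.4,191.5),(452.5,-125.1)]
A=np.array(A,float);B=np.array(B)
a=A-A.mean(0);b=B-B.mean(0);th=np.arctan2((a[:,0]*b[:,1]-a[:,1]*b[:,0]).sum(),(a*b).sum())
R=np.array([[np.cos(th),-np.sin(th)],[np.sin(th),np.cos(th)]]);t=B.mean(0)-R@A.mean(0)
def c2w(x,y): return R@np.array([x,y])+t
def w2c(x,y): return R.T@(np.array([x,y])-t)
E
python3 - <<'E'
from clampfit import *
print(np.degrees(th),t,"res",(A@R.T+t-B).round(1).tolist())
f=np.load("top0.npz");p,d=f['p'],f['d'];W=cloud("top",d);z=W[...,2]
roi=np.zeros(z.shape,bool);roi[120:280,80:430]=1
for lo,hi,box in((45,60,(150,190,190,225)),(82,92,(215,265,178,220)),(60,80,(340,380,240,275))):
    m=roi&(z>lo)&(z<hi);k=np.zeros_like(m);k[box[2]:box[3],box[0]:box[1]]=1;m&=k
    rc=cv2.minAreaRect(W[m][:,:2].astype(np.float32));print(rc,np.percentile(z[m],[5,50,98]),w2c(*rc[0]))
m=k&(z>20)
for n in np.unique((z[m]//5)*5): 
    q=m&(z//5*5==n);print(n,q.sum(),W[q][:,:2].mean(0).round(1),np.ptp(W[q][:,:2],axis=0).round(0))
for q in((-110,42),(-81,42),(0,110),(110,0),(110,-150),(-20,50)):print(q,c2w(*q).round(1))
E
```

```text
-50.66293683287434 [499.02984721  53.70593381] res [[0.8, -0.1], [1.5, -2.3], [-2.0, 1.1], [-1.1, 1.8], [0.4, 0.9], [0.2, -1.4]]
((514.1761474609375, 93.4171142578125), (55.73899841308594, 40.031219482421875), 82.65752410888672) [48.01817286 51.37630187 55.76379669] [-21.11287464  36.88678338]
((542.55859375, -51.714134216308594), (36.35406494140625, 55.808189392089844), 39.054588317871094) [84.24733989 87.63694773 91.08208791] [109.12713721 -33.1573588 ]
((424.30596923828125, -292.89447021484375), (54.521400451660156, 55.307228088378906), 1.2918035984039307) [61.63088021 68.07700674 77.02135591] [ 220.70519467 -277.49723432]
50.0 8 [ 420.7 -271.9] [53. 23.]
55.0 26 [ 424.9 -277.9] [55. 41.]
60.0 156 [ 426.1 -290.5] [55. 55.]
65.0 190 [ 421.8 -291.8] [52. 51.]
70.0 175 [ 425.7 -291. ] [42. 40.]
75.0 73 [ 423.8 -294.1] [30. 32.]
80.0 2 [ 433.  -297.9] [ 8. 10.]
1170.0 7 [ 412.2 -118. ] [0. 0.]
(-110, 42) [461.8 165.4]
(-81, 42) [480.2 143. ]
(0, 110) [584.1 123.4]
(110, 0) [568.8 -31.4]
(110, -150) [ 452.7 -126.5]
(-20, 50) [525.  100.9]
```

```bash
cat > mv.py <<'E'
import json,os,sys,numpy as np
# commanded pose bookkeeping: x y z yaw (tool pointing down)
def load(): return json.load(open('cmd.json')) if os.path.exists('cmd.json') else [137.274,-584.09,231.292,13.224]
def rows(targets,save=True):
    x,y,z,w=load();c,s=np.cos(np.radians(w)),np.sin(np.radians(w));out=[]
    for X,Y,Z,w2 in targets:
        a,b=X-x,Y-y
        out.append([[round(c*a+s*b,1),round(s*a-c*b,1),round(z-Z,1)],[0,0,round(-np.radians(w2-w),3)]])
    sh,t=out[-1]
    p=[x+c*sh[0]+s*sh[1],y+s*sh[0]-c*sh[1],z-sh[2],w-np.degrees(t[2])]
    if save: json.dump([float(v) for v in p],open('cmd.json','w'))
    for o in out: print(json.dumps([[float(v) for v in o[0]],[0,0,float(o[1][2])]]))
E
python3 - <<'E'
from h import *
import mv
f=np.load("scene0.npz");W=cloud("scene",f['d'])
for c in((424,-292),):
    m=np.hypot(W[...,0]-c[0],W[...,1]-c[1])<45
    P=W[m]
    for a in range(0,85,5):
        q=P[(P[:,2]>=a)&(P[:,2]<a+5)]
        if len(q)>5: print(a,len(q),np.ptp(q@np.array([.913,.407,0])).round(1),q[:,:2].mean(0).round(1))
mv.rows([(514,93,140,82.66)])
E
```

```text
0 176 78.8 [ 425.  -279.8]
5 27 78.2 [ 423.7 -280.2]
10 21 42.1 [ 419.3 -274.7]
15 24 39.0 [ 419.9 -273.4]
20 29 41.5 [ 417.7 -276.4]
25 33 41.4 [ 423.2 -277.4]
30 23 39.0 [ 418.5 -279.3]
35 8 30.1 [ 421.  -276.7]
45 15 50.7 [ 421.4 -273. ]
50 31 49.7 [ 416.3 -269.2]
55 28 54.7 [ 421.1 -271.3]
60 62 53.2 [ 420.7 -277.1]
65 58 47.5 [ 421.1 -280.4]
70 53 37.2 [ 422.  -284.3]
75 44 29.0 [ 425.1 -289.2]
[[521.6, -573.0, 91.3], [0, 0, -1.212]]
```

>>> jog_arm --rows '[[[521.6,-573.0,91.3],[0,0,-1.212]],[[521.6,-573.0,91.3],[0,0,-1.212]],[[521.6,-573.0,91.3],[0,0,-1.212]],[[521.6,-573.0,91.3],[0,0,-1.212]],[[521.6,-573.0,91.3],[0,0,-1.212]],[[521.6,-573.0,91.3],[0,0,-1.212]],[[521.6,-573.0,91.3],[0,0,-1.212]],[[521.6,-573.0,91.3],[0,0,-1.212]],[[521.6,-573.0,91.3],[0,0,-1.212]],[[521.6,-573.0,91.3],[0,0,-1.212]]]' --grip 70

```text
time: 1.1
tool_pos: [379.0, -148.2, 172.5]
tcp_rot: [180.0, 0.0, 82.7]
ft_force: [0.3, 0.6, 0.6]
finger_gap: 70.0
grip_force: 0.0
```

```bash
python3 - <<'E'
import json,mv
json.dump([378.9,-149.0,172.7,82.67],open('cmd.json','w'))
mv.rows([(514.2,93.4,110,82.67)])
E
```

```text
[[257.7, 103.3, 62.7], [0, 0, -0.0]]
```

>>> jog_arm --rows '[[[257.7,103.3,62.7],[0,0,0]],[[257.7,103.3,62.7],[0,0,0]],[[257.7,103.3,62.7],[0,0,0]],[[257.7,103.3,62.7],[0,0,0]],[[257.7,103.3,62.7],[0,0,0]],[[257.7,103.3,62.7],[0,0,0]],[[257.7,103.3,62.7],[0,0,0]],[[257.7,103.3,62.7],[0,0,0]]]'

```text
time: 1.9
tool_pos: [513.4, 92.8, 109.2]
tcp_rot: [-179.9, 0.0, 82.8]
ft_force: [0.5, 0.5, -0.1]
finger_gap: 69.5
grip_force: 0.0
```

>>> jog_arm --rows '[[[0.6,0,30],[0,0,0]],[[0.6,0,60],[0,0,0]],[[0.6,0,80],[0,0,0]],[[0.6,0,93],[0,0,0]],[[0.6,0,93],[0,0,0]],[[0.6,0,93],[0,0,0]]]'

```text
time: 2.5
tool_pos: [514.6, 92.3, 18.0]
tcp_rot: [180.0, -0.0, 82.6]
ft_force: [-0.1, 0.0, 0.1]
finger_gap: 70.1
grip_force: 0.0
```

>>> jog_arm --rows '[[[0,0,0],[0,0,0]],[[0,0,0],[0,0,0]],[[0,0,0],[0,0,0]],[[0,0,0],[0,0,0]],[[0,0,0],[0,0,0]],[[0,0,0],[0,0,0]]]' --grip 20 --force 40

```text
time: 3.1
tool_pos: [515.4, 92.9, 18.6]
tcp_rot: [179.9, -0.0, 82.7]
ft_force: [-0.8, -1.4, 6.3]
finger_gap: 38.9
grip_force: 41.2
```

```bash
python3 - <<'E'
import json,mv
json.dump([514.4,93.9,17,82.67],open('cmd.json','w'))
mv.rows([(514.4,93.9,60,82.67),(514.4,93.9,110,82.67),(514.4,93.9,145,82.67),(455,350,145,82.67)])
mv.rows([(455,350,60,82.67),(455,350,20,82.67),(455,350,6,82.67)],False)
E
```

```text
[[0.0, 0.0, -43.0], [0, 0, -0.0]]
[[0.0, 0.0, -93.0], [0, 0, -0.0]]
[[0.0, 0.0, -128.0], [0, 0, -0.0]]
[[246.4, -91.6, -128.0], [0, 0, -0.0]]
[[0.0, 0.0, 85.0], [0, 0, -0.0]]
[[0.0, 0.0, 125.0], [0, 0, -0.0]]
[[0.0, 0.0, 139.0], [0, 0, -0.0]]
```

>>> jog_arm --rows '[[[0,0,-43],[0,0,0]],[[0,0,-93],[0,0,0]],[[0,0,-128],[0,0,0]],[[246.4,-91.6,-128],[0,0,0]],[[246.4,-91.6,-128],[0,0,0]],[[246.4,-91.6,-128],[0,0,0]],[[246.4,-91.6,-128],[0,0,0]],[[246.4,-91.6,-128],[0,0,0]],[[246.4,-91.6,-128],[0,0,0]],[[246.4,-91.6,-128],[0,0,0]]]'

```text
time: 4.1
tool_pos: [453.6, 351.0, 145.0]
tcp_rot: [-180.0, -0.0, 82.9]
ft_force: [-0.1, -0.4, -1.6]
finger_gap: 39.6
grip_force: 41.2
```

>>> jog_arm --rows '[[[0,0,40],[0,0,0]],[[0,0,80],[0,0,0]],[[0,0,110],[0,0,0]],[[0,0,125],[0,0,0]],[[0,0,132],[0,0,0]],[[0,0,137],[0,0,0]],[[0,0,139],[0,0,0]],[[0,0,139],[0,0,0]]]'

```text
time: 4.9
tool_pos: [455.7, 349.4, 7.4]
tcp_rot: [179.9, -0.1, 82.7]
ft_force: [-0.4, 0.8, -1.1]
finger_gap: 39.1
grip_force: 41.3
```

>>> jog_arm --rows '[[[0,0,1],[0,0,0]],[[0,0,1],[0,0,0]],[[0,0,1],[0,0,0]]]'

```text
time: 5.2
tool_pos: [455.7, 349.6, 6.6]
tcp_rot: [179.9, -0.1, 82.7]
ft_force: [-0.6, -1.2, 6.5]
finger_gap: 39.1
grip_force: 42.0
```

>>> jog_arm --rows '[[[0,0,0],[0,0,0]],[[0,0,0],[0,0,0]],[[0,0,0],[0,0,0]],[[0,0,0],[0,0,0]],[[0,0,-20],[0,0,0]],[[0,0,-60],[0,0,0]],[[0,0,-110],[0,0,0]],[[0,0,-150],[0,0,0]],[[0,0,-150],[0,0,0]],[[0,0,-150],[0,0,0]]]' --grip 78

```text
time: 6.2
tool_pos: [455.6, 349.5, 156.6]
tcp_rot: [179.9, -0.1, 82.7]
ft_force: [0.2, 0.3, -0.7]
finger_gap: 78.1
grip_force: 0.0
```

```bash
python3 - <<'E'
import json,mv
json.dump([455,350,155,82.67],open('cmd.json','w'))
mv.rows([(455,30,155,80)])
mv.rows([(424,-292,140,78)])
E
```

```text
[[-317.4, 40.8, 0.0], [0, 0, 0.047]]
[[-322.5, 25.5, 15.0], [0, 0, 0.035]]
```

>>> jog_arm --rows '[[[-317.4,40.8,0],[0,0,0.047]],[[-317.4,40.8,0],[0,0,0.047]],[[-317.4,40.8,0],[0,0,0.047]],[[-317.4,40.8,0],[0,0,0.047]],[[-317.4,40.8,0],[0,0,0.047]],[[-317.4,40.8,0],[0,0,0.047]],[[-317.4,40.8,0],[0,0,0.047]],[[-317.4,40.8,0],[0,0,0.047]]]'

```text
time: 7.0
tool_pos: [453.4, 26.3, 153.1]
tcp_rot: [-179.8, 0.1, 79.7]
ft_force: [-0.6, -0.6, -0.2]
finger_gap: 77.8
grip_force: 0.0
```

>>> jog_arm --rows '[[[-322.5,25.5,15],[0,0,0.035]],[[-322.5,25.5,15],[0,0,0.035]],[[-322.5,25.5,15],[0,0,0.035]],[[-322.5,25.5,15],[0,0,0.035]],[[-322.5,25.5,15],[0,0,0.035]],[[-322.5,25.5,15],[0,0,0.035]],[[-322.5,25.5,15],[0,0,0.035]],[[-322.5,25.5,15],[0,0,0.035]],[[-322.5,25.5,15],[0,0,0.035]]]'

```text
time: 7.9
tool_pos: [423.3, -291.8, 138.5]
tcp_rot: [-179.9, -0.1, 77.9]
ft_force: [-0.0, 0.3, 0.7]
finger_gap: 77.4
grip_force: 0.0
```

```bash
python3 - <<'E'
from h import *
print(r.sense()['tool_pos'])
p,d=r.snapshot("top");W=cloud("top",d)
cv2.imwrite("pics/top1.png",p)
E
```

```text
[ 423.31343499 -291.79104953  138.47508803]
```

View pics/top1.png

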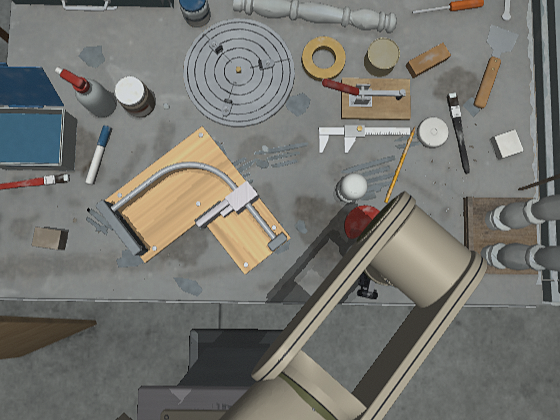

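The block now lies on the bare bench at pixel (48,238), and the gripper is above the short part. Next I descend and grip it at the bead.

>>> jog_arm --rows '[[[0.4,0,35],[0,0,0]],[[0.4,0,70],[0,0,0]],[[0.4,0,95],[0,0,0]],[[0.4,0,107],[0,0,0]],[[0.4,0,107],[0,0,0]],[[0.4,0,107],[0,0,0]]]'

```text
time: 8.55
tool_pos: [424.5, -292.4, 34.1]
tcp_rot: [180.0, 0.0, 78.0]
ft_force: [0.3, 0.1, 0.4]
finger_gap: 78.2
grip_force: 0.0
```

>>> jog_arm --rows '[[[0,0,0],[0,0,0]],[[0,0,0],[0,0,0]],[[0,0,0],[0,0,0]],[[0,0,0],[0,0,0]],[[0,0,0],[0,0,0]]]' --grip 35 --force 30

```text
time: 9.05
tool_pos: [425.0, -293.7, 35.2]
tcp_rot: [179.8, 0.1, 78.0]
ft_force: [-1.2, 0.9, 5.9]
finger_gap: 53.6
grip_force: 30.8
```

```bash
python3 - <<'E'
import json,mv
from clampfit import *
s=r.sense();print(s['tool_pos'],s['finger_gap'],s['grip_force'])
json.dump([424,-292,33,78],open('cmd.json','w'))
q=c2w(-79.5,42);print(q)
mv.rows([(424,-292,34,78),(424,-292,80,78),(424,-292,130,78),(424,-292,175,78)])
mv.rows([(455,-30,175,105)])
mv.rows([(q[0],q[1],165,129.3)])
mv.rows([(q[0],q[1],50,129.3),(q[0],q[1],46,129.3)])
E
```

```text
[ 424.98063708 -293.70131228   35.20513031] 53.595822667857064 30.760250384628307
[481.12035634 141.81666038]
[[0.0, 0.0, -1.0], [0, 0, -0.0]]
[[0.0, 0.0, -47.0], [0, 0, -0.0]]
[[0.0, 0.0, -97.0], [0, 0, -0.0]]
[[0.0, 0.0, -142.0], [0, 0, -0.0]]
[[262.7, -24.2, 0.0], [0, 0, -0.471]]
[[159.2, 69.7, 10.0], [0, 0, -0.424]]
[[0.0, 0.0, 115.0], [0, 0, -0.0]]
[[0.0, 0.0, 119.0], [0, 0, -0.0]]
```

>>> jog_arm --rows '[[[0,0,-1],[0,0,0]],[[0,0,-10],[0,0,0]],[[0,0,-30],[0,0,0]],[[0,0,-60],[0,0,0]],[[0,0,-97],[0,0,0]],[[0,0,-142],[0,0,0]],[[0,0,-142],[0,0,0]]]'

```text
time: 9.75
tool_pos: [426.9, -295.5, 183.5]
tcp_rot: [179.4, 0.3, 78.0]
ft_force: [1.3, -0.5, -0.8]
finger_gap: 54.0
grip_force: 32.1
```

```bash
python3 - <<'E'
from h import *
s=r.sense();print(s['tool_pos'],s['finger_gap'],s['grip_force'],s['ft_force'])
p,d=r.snapshot("scene")
W=cloud("scene",d)
cv2.imwrite("pics/sc2.png",cv2.resize(p[60:260,240:440],None,fx=3,fy=3,interpolation=cv2.INTER_CUBIC))
E
```

```text
[ 426.91237001 -295.48450668  183.53045867] 54.019180258888724 32.069261451015336 [ 1.28060945 -0.51566532 -0.8050866 ]
```

View pics/sc2.png

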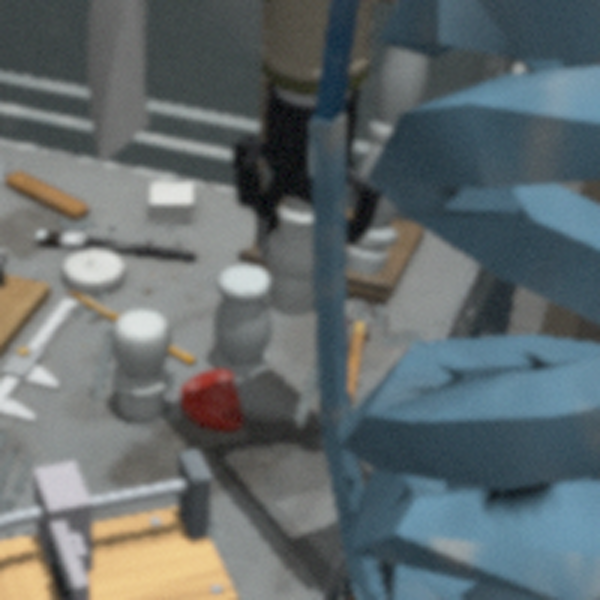

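The part hangs upright in the fingers at crop pixel (293,255), and the other two still stand at (140,365) and (243,330). Moving on to the clamp.

>>> jog_arm --rows '[[[262.7,-24.2,0],[0,0,-0.471]],[[262.7,-24.2,0],[0,0,-0.471]],[[262.7,-24.2,0],[0,0,-0.471]],[[262.7,-24.2,0],[0,0,-0.471]],[[262.7,-24.2,0],[0,0,-0.471]],[[262.7,-24.2,0],[0,0,-0.471]],[[262.7,-24.2,0],[0,0,-0.471]],[[262.7,-24.2,0],[0,0,-0.471]]]'

```text
time: 10.6
tool_pos: [454.1, -30.7, 174.2]
tcp_rot: [-179.9, -0.0, 105.0]
ft_force: [0.4, -1.0, -1.0]
finger_gap: 54.0
grip_force: 32.2
```

>>> jog_arm --rows '[[[40,17.5,2.5],[0,0,-0.106]],[[80,35,5],[0,0,-0.212]],[[120,52.5,7.5],[0,0,-0.318]],[[145,63.5,10],[0,0,-0.39]],[[159.2,69.7,10],[0,0,-0.424]],[[159.2,69.7,10],[0,0,-0.424]],[[159.2,69.7,10],[0,0,-0.424]],[[159.2,69.7,10],[0,0,-0.424]]]'

```text
time: 11.4
tool_pos: [481.2, 139.5, 165.1]
tcp_rot: [-180.0, 0.0, 129.1]
ft_force: [-0.3, -0.3, -1.2]
finger_gap: 54.0
grip_force: 32.3
```

```bash
python3 - <<'E'
from clampfit import *
s=r.sense();print(s['tool_pos'],s['tcp_rot'],s['finger_gap'],s['grip_force'],s['ft_force'],w2c(*s['tool_pos'][:2]))
p,d=r.snapshot("scene")
cv2.imwrite("pics/sc3.png",cv2.resize(p[150:350,150:350],None,fx=3,fy=3,interpolation=cv2.INTER_CUBIC))
E
```

```text
[481.18926671 139.48842403 165.05676578] [-1.79973600e+02  1.87088397e-02  1.29091121e+02] 54.015103661142255 32.251639937385335 [-0.27281917 -0.32178607 -1.22747959] [-77.6555904   40.57747185]
```

View pics/sc3.png

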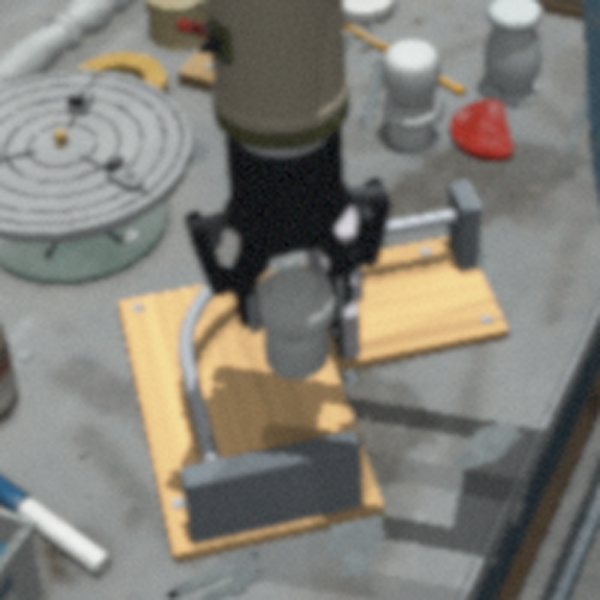

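>>> jog_arm --rows '[[[1.5,1,30],[0,0,0]],[[1.5,1,60],[0,0,0]],[[1.5,1,85],[0,0,0]],[[1.5,1,105],[0,0,0]],[[1.5,1,112],[0,0,0]],[[1.5,1,116],[0,0,0]],[[1.5,1,116],[0,0,0]],[[1.5,1,116],[0,0,0]]]'

```text
time: 12.25
tool_pos: [481.9, 142.8, 50.4]
tcp_rot: [179.9, 0.1, 129.2]
ft_force: [1.0, -0.4, -1.5]
finger_gap: 53.8
grip_force: 32.3
```

>>> jog_arm --rows '[[[0,0,1],[0,0,0]],[[0,0,2],[0,0,0]],[[0,0,3],[0,0,0]],[[0,0,3],[0,0,0]]]'

```text
time: 12.65
tool_pos: [481.6, 143.0, 47.2]
tcp_rot: [179.9, 0.0, 129.3]
ft_force: [-1.7, -1.2, 5.6]
finger_gap: 53.8
grip_force: 32.7
```

>>> jog_arm --rows '[[[0,0,0],[0,0,0]],[[0,0,0],[0,0,0]],[[0,0,0],[0,0,0]],[[0,0,0],[0,0,0]],[[0,0,-6],[0,0,0]],[[0,0,-20],[0,0,0]],[[0,0,-50],[0,0,0]],[[0,0,-90],[0,0,0]],[[0,0,-120],[0,0,0]],[[0,0,-120],[0,0,0]]]' --grip 72

```text
time: 13.65
tool_pos: [484.4, 143.5, 173.2]
tcp_rot: [179.5, 0.3, 129.2]
ft_force: [0.4, -0.0, -0.4]
finger_gap: 72.2
grip_force: 0.0
```

```bash
python3 - <<'E'
import json,mv
from clampfit import *
s=r.sense();print(s['tool_pos'],s['tcp_rot'],s['finger_gap'])
json.dump([481.5,142.5,167,129.3],open('cmd.json','w'))
a=c2w(110,-76)
print(a)
mv.rows([(a[0],a[1],167,39.34)])
mv.rows([(a[0],a[1],44,39.34)])
E
```

```text
[484.44388902 143.53698875 173.20581757] [179.47275519   0.28830272 129.24832121] 72.24403852090951
[509.97608704 -79.54638262]
[[-189.9, -118.6, 0.0], [0, 0, 1.57]]
[[-0.0, -0.0, 123.0], [0, 0, 0.0]]
```

>>> jog_arm --rows '[[[-189.9,-118.6,0],[0,0,1.3]],[[-189.9,-118.6,0],[0,0,1.3]],[[-189.9,-118.6,0],[0,0,1.3]],[[-189.9,-118.6,0],[0,0,1.3]],[[-189.9,-118.6,0],[0,0,1.3]],[[-189.9,-118.6,0],[0,0,1.3]],[[-189.9,-118.6,0],[0,0,1.3]],[[-189.9,-118.6,0],[0,0,1.3]],[[-189.9,-118.6,0],[0,0,1.3]],[[-189.9,-118.6,0],[0,0,1.3]]]' --grip 30

```text
time: 14.65
tool_pos: [509.1, -79.3, 166.4]
tcp_rot: [180.0, -0.0, 54.7]
ft_force: [-0.4, -0.0, -0.2]
finger_gap: 30.1
grip_force: 0.0
```

>>> jog_arm --rows '[[[0,0,0],[0,0,0.135]],[[0,0,0],[0,0,0.27]],[[0,0,0],[0,0,0.27]],[[0,0,0],[0,0,0.27]],[[0,0,0],[0,0,0.27]]]'

```text
time: 15.15
tool_pos: [509.2, -79.2, 166.2]
tcp_rot: [180.0, -0.0, 39.5]
ft_force: [-0.1, -0.5, -1.0]
finger_gap: 30.0
grip_force: 0.0
```

```bash
python3 - <<'E'
from clampfit import *
s=r.sense();print(s['time'],s['tool_pos'],s['tcp_rot'],s['finger_gap'],w2c(*s['tool_pos'][:2]))
p,d=r.snapshot("top");W=cloud("top",d)
for lo,hi,box in((82,95,(215,265,178,220)),(75,90,(130,160,170,260))):
    k=np.zeros(d.shape,bool);k[box[2]:box[3],box[0]:box[1]]=1;m=k&(W[...,2]>lo)&(W[...,2]<hi)
    if m.sum()>4: rc=cv2.minAreaRect(W[m][:,:2].astype(np.float32));print(m.sum(),rc,w2c(*rc[0]))
cv2.imwrite("pics/top4.png",cv2.resize(p[120:285,85:305],None,fx=3.6,fy=3.6,interpolation=cv2.INTER_CUBIC))
E
```

```text
15.15 [509.16892572 -79.21567855 166.18170183] [ 1.79996902e+02 -2.73754025e-03  3.95362148e+01] 30.020562715075403 [109.23257896 -76.41465592]
671 ((465.1161193847656, 142.3956298828125), (83.284423828125, 52.729610443115234), 3.115985155105591) [-90.09257938  29.98883568]
```

View pics/top4.png

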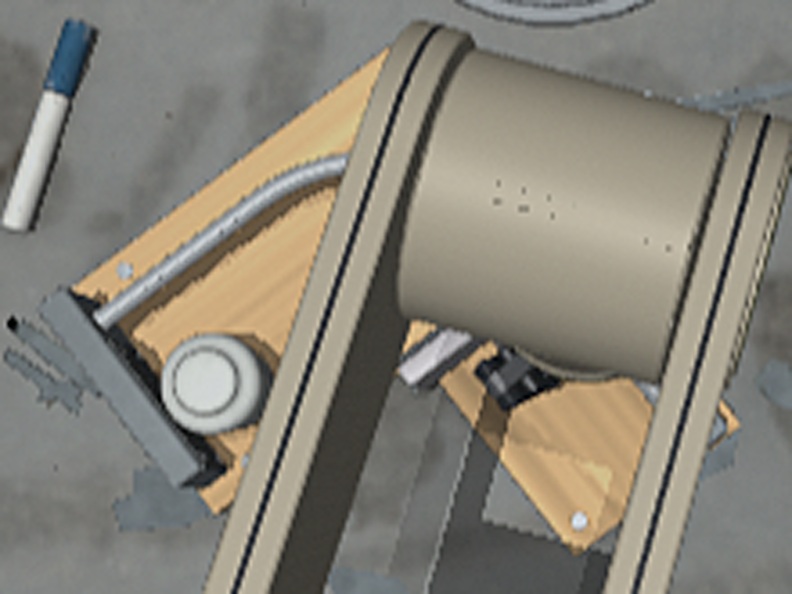

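The part stands upright next to the fixed jaw at crop (213,382). Next I lower the straddling fingers behind the sliding jaw.

>>> jog_arm --rows '[[[0,0.5,35],[0,0,0]],[[0,0.5,70],[0,0,0]],[[0,0.5,100],[0,0,0]],[[0,0.5,118],[0,0,0]],[[0,0.5,122],[0,0,0]],[[0,0.5,122],[0,0,0]]]'

```text
time: 15.8
tool_pos: [509.1, -79.5, 43.8]
tcp_rot: [-179.9, 0.0, 39.4]
ft_force: [-0.4, 0.6, 1.0]
finger_gap: 30.3
grip_force: 0.0
```

>>> jog_arm --rows '[[[2,0,0],[0,0,0]],[[4,0,0],[0,0,0]],[[6,0,0],[0,0,0]],[[8,0,0],[0,0,0]],[[10,0,0],[0,0,0]],[[12,0,0],[0,0,0]]]'

```text
time: 16.4
tool_pos: [519.0, -71.9, 44.2]
tcp_rot: [180.0, -0.0, 39.3]
ft_force: [-0.2, 0.5, 0.1]
finger_gap: 29.9
grip_force: 0.0
```

>>> jog_arm --rows '[[[1.5,0,0],[0,0,0]],[[3,0,0],[0,0,0]],[[4.5,0,0],[0,0,0]],[[6,0,0],[0,0,0]],[[7.5,0,0],[0,0,0]],[[9,0,0],[0,0,0]]]'

```text
time: 17.0
tool_pos: [525.7, -66.4, 44.1]
tcp_rot: [-180.0, 0.0, 39.3]
ft_force: [-1.4, -1.8, 1.9]
finger_gap: 29.9
grip_force: 1.2
```

```bash
python3 - <<'E'
from clampfit import *
s=r.sense();print(s['tool_pos'],s['ft_force'],w2c(*s['tool_pos'][:2]))
p,d=r.snapshot("scene")
cv2.imwrite("pics/sc5.png",cv2.resize(p[190:300,180:330],None,fx=4,fy=4,interpolation=cv2.INTER_CUBIC))
E
```

```text
[525.66377863 -66.43147116  44.08912773] [-1.39562533 -1.81001309  1.92374857] [109.80066431 -55.55336616]
```

View pics/sc5.png

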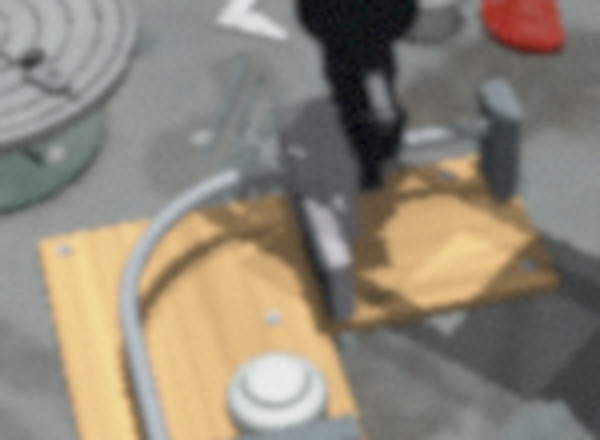

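```bash
python3 - <<'E'
from clampfit import *
p,d=r.snapshot("scene");W=cloud("scene",d)
C=(W[...,:2]-t)@R
m=(W[...,2]>83)&(W[...,2]<93)&(C[...,0]>75)&(C[...,0]<145)&(C[...,1]>-90)&(C[...,1]<10)
f=np.load("scene0.npz");W0=cloud("scene",f['d']);C0=(W0[...,:2]-t)@R
m0=(W0[...,2]>83)&(W0[...,2]<93)&(C0[...,0]>75)&(C0[...,0]<145)&(C0[...,1]>-90)&(C0[...,1]<10)
for c,M in((C,m),(C0,m0)): print(M.sum(),c[M].mean(0),np.percentile(c[M],[3,50,97],axis=0))
# arm tip region
for c,w in((C,W),(C0,W0)):
    M=(w[...,2]>68)&(w[...,2]<80)&(c[...,0]>5)&(c[...,0]<75)&(c[...,1]>-60)&(c[...,1]<30);print("arm",M.sum(),np.percentile(c[M][:,1],[5,50,95]))
E
```

```text
248 [103.98590833 -24.37877759] [[ 78.58460299 -42.18238698]
 [103.05013966 -24.51127137]
 [133.80664781  -7.17741422]]
240 [105.48290053 -31.64715593] [[ 78.91314974 -48.89642854]
 [104.90817409 -31.56981191]
 [134.49729425 -14.53802365]]
arm 160 [-20.85600199 -12.55081968  -4.55357258]
arm 151 [-26.56008817 -18.05829181 -10.23932782]
```

```bash
cat > path.py <<'E'
import json,mv
from clampfit import *
def P(s,L=29.0,z=44):   # s: jaw travel along rod axis, 0 = bend start
    a=np.pi/2*110
    if s<0: J=np.array([110,s]);ph=0
    elif s<a: ph=s/110;J=110*np.array([np.cos(ph),np.sin(ph)])
    else: ph=np.pi/2;J=np.array([-(s-a),110])
    q=J-L*np.array([-np.sin(ph),np.cos(ph)])
    return (*c2w(*q),z,np.degrees(th)+90+np.degrees(ph))
E
python3 - <<'E'
from path import *
json.dump(list(map(float,P(-26))),open('cmd.json','w'))
S=[-20,-14,-8,-3]+[110*np.radians(x) for x in np.arange(0,91,3)]+[178]
S=S[:36]
for i in range(0,len(S),9):
    print('--',S[i]);mv.rows([P(s) for s in S[i:i+9]])
E
```

```text
-- -20
[[6.0, 0.0, 0.0], [0, 0, -0.0]]
[[12.0, 0.0, 0.0], [0, 0, -0.0]]
[[18.0, 0.0, 0.0], [0, 0, -0.0]]
[[23.0, -0.0, 0.0], [0, 0, -0.0]]
[[26.0, 0.0, 0.0], [0, 0, -0.0]]
[[31.8, 1.4, 0.0], [0, 0, -0.052]]
[[37.7, 2.4, 0.0], [0, 0, -0.105]]
[[43.6, 3.2, 0.0], [0, 0, -0.157]]
[[49.5, 3.6, 0.0], [0, 0, -0.209]]
-- 28.797932657906436
[[5.8, 1.4, 0.0], [0, 0, -0.053]]
[[11.7, 2.4, 0.0], [0, 0, -0.105]]
[[17.6, 3.2, 0.0], [0, 0, -0.158]]
[[23.5, 3.6, 0.0], [0, 0, -0.21]]
[[29.5, 3.8, 0.0], [0, 0, -0.262]]
[[35.4, 3.6, 0.0], [0, 0, -0.315]]
[[41.3, 3.1, 0.0], [0, 0, -0.367]]
[[47.2, 2.3, 0.0], [0, 0, -0.419]]
[[53.1, 1.2, 0.0], [0, 0, -0.472]]
-- 80.63421144213802
[[5.8, 1.3, 0.0], [0, 0, -0.052]]
[[11.7, 2.4, 0.0], [0, 0, -0.104]]
[[17.6, 3.2, 0.0], [0, 0, -0.157]]
[[23.5, 3.6, 0.0], [0, 0, -0.209]]
[[29.5, 3.7, 0.0], [0, 0, -0.261]]
[[35.4, 3.6, 0.0], [0, 0, -0.314]]
[[41.4, 3.1, 0.0], [0, 0, -0.366]]
[[47.3, 2.3, 0.0], [0, 0, -0.419]]
[[53.1, 1.2, 0.0], [0, 0, -0.471]]
-- 132.4704902263696
[[5.8, 1.3, 0.0], [0, 0, -0.052]]
[[11.7, 2.4, 0.0], [0, 0, -0.105]]
[[17.6, 3.2, 0.0], [0, 0, -0.157]]
[[23.5, 3.6, 0.0], [0, 0, -0.209]]
[[29.5, 3.7, 0.0], [0, 0, -0.262]]
[[35.4, 3.6, 0.0], [0, 0, -0.314]]
[[41.4, 3.1, 0.0], [0, 0, -0.366]]
[[47.3, 2.3, 0.0], [0, 0, -0.419]]
[[52.0, 0.2, 0.0], [0, 0, -0.419]]
```

>>> jog_arm --rows '[[[6.0,0,0],[0,0,0]],[[12.0,0,0],[0,0,0]],[[18.0,0,0],[0,0,0]],[[23.0,0,0],[0,0,0]],[[26.0,0,0],[0,0,0]],[[31.8,1.4,0],[0,0,-0.052]],[[37.7,2.4,0],[0,0,-0.105]],[[43.6,3.2,0],[0,0,-0.157]],[[49.5,3.6,0],[0,0,-0.209]]]'

```text
time: 18.0
tool_pos: [566.6, -37.6, 44.0]
tcp_rot: [-180.0, 0.0, 51.4]
ft_force: [-1.0, -0.4, 1.1]
finger_gap: 30.1
grip_force: 0.5
```

>>> jog_arm --rows '[[[5.8,1.4,0],[0,0,-0.053]],[[11.7,2.4,0],[0,0,-0.105]],[[17.6,3.2,0],[0,0,-0.158]],[[23.5,3.6,0],[0,0,-0.21]],[[29.5,3.8,0],[0,0,-0.262]],[[35.4,3.6,0],[0,0,-0.315]],[[41.3,3.1,0],[0,0,-0.367]],[[47.2,2.3,0],[0,0,-0.419]],[[53.1,1.2,0],[0,0,-0.472]]]'

```text
time: 18.9
tool_pos: [600.9, 3.2, 44.0]
tcp_rot: [180.0, 0.0, 78.4]
ft_force: [0.2, -1.5, 0.5]
finger_gap: 30.2
grip_force: 0.6
```

>>> jog_arm --rows '[[[5.8,1.3,0],[0,0,-0.052]],[[11.7,2.4,0],[0,0,-0.104]],[[17.6,3.2,0],[0,0,-0.157]],[[23.5,3.6,0],[0,0,-0.209]],[[29.5,3.7,0],[0,0,-0.261]],[[35.4,3.6,0],[0,0,-0.314]],[[41.4,3.1,0],[0,0,-0.366]],[[47.3,2.3,0],[0,0,-0.419]],[[53.1,1.2,0],[0,0,-0.471]]]'

```text
time: 19.8
tool_pos: [613.0, 55.0, 44.2]
tcp_rot: [180.0, 0.0, 105.4]
ft_force: [0.9, -1.5, -0.6]
finger_gap: 30.2
grip_force: 0.6
```

>>> jog_arm --rows '[[[5.8,1.3,0],[0,0,-0.052]],[[11.7,2.4,0],[0,0,-0.105]],[[17.6,3.2,0],[0,0,-0.157]],[[23.5,3.6,0],[0,0,-0.209]],[[29.5,3.7,0],[0,0,-0.262]],[[35.4,3.6,0],[0,0,-0.314]],[[41.4,3.1,0],[0,0,-0.366]],[[47.3,2.3,0],[0,0,-0.419]],[[52.0,0.2,0],[0,0,-0.419]]]'

```text
time: 20.7
tool_pos: [599.4, 105.4, 44.3]
tcp_rot: [180.0, 0.0, 129.4]
ft_force: [1.3, -0.7, 0.4]
finger_gap: 30.1
grip_force: 0.7
```

```bash
python3 - <<'E'
from path import *
s=r.sense();print(s['time'],s['tool_pos'],s['tcp_rot'],s['ft_force'],w2c(*s['tool_pos'][:2]),mv.load())
p,d=r.snapshot("scene")
W=cloud("scene",d);C=(W[...,:2]-t)@R
m=(W[...,2]>80)&(W[...,2]<92)&(C[...,0]>-110)&(C[...,0]<-40)&(C[...,1]>0)&(C[...,1]<90)
print("part top",m.sum(),C[m].mean(0),np.percentile(W[m][:,2],[50,97]))
cv2.imwrite("pics/sc6.png",cv2.resize(p[190:330,180:330],None,fx=4,fy=4,interpolation=cv2.INTER_CUBIC))
E
```

```text
20.7 [599.35645178 105.35246724  44.26305539] [1.79950349e+02 3.25618600e-02 1.29366220e+02] [ 1.30001211 -0.72875972  0.3566131 ] [ 23.65016488 110.33341153] [599.241191921651, 105.02034813965903, 44.0, 129.348732782178]
part top 204 [-86.39673373  43.78476547] [85.89071967 90.14676163]
```

View pics/sc6.png

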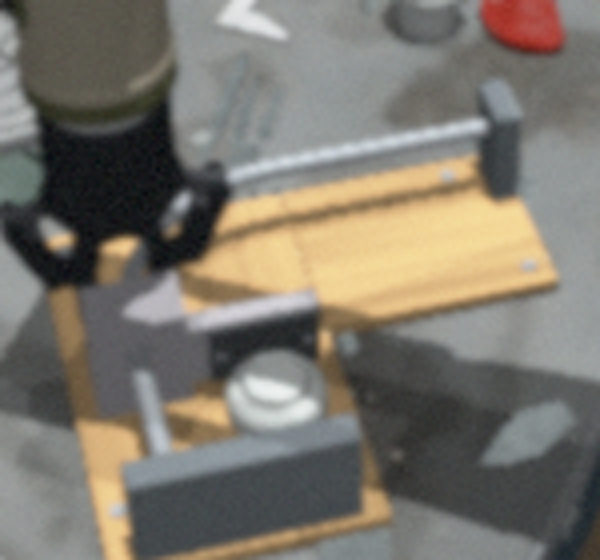

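The jaw is round the bend and squared up, its face plate at crop (265,335) looking at the upright part at (275,390). About 25 mm remain to close.

>>> jog_arm --rows '[[[3,0,0],[0,0,0]],[[6,0,0],[0,0,0]],[[9,0,0],[0,0,0]],[[12,0,0],[0,0,0]],[[15,0,0],[0,0,0]],[[17,0,0],[0,0,0]],[[19,0,0],[0,0,0]]]'

```text
time: 21.45
tool_pos: [586.8, 119.7, 44.2]
tcp_rot: [180.0, 0.0, 129.3]
ft_force: [1.9, -0.9, 0.7]
finger_gap: 30.1
grip_force: 0.6
```

>>> jog_arm --rows '[[[1,0,0],[0,0,0]],[[2,0,0],[0,0,0]],[[3,0,0],[0,0,0]]]'

```text
time: 21.75
tool_pos: [585.0, 121.9, 44.1]
tcp_rot: [180.0, 0.0, 129.3]
ft_force: [2.1, -1.6, 0.8]
finger_gap: 30.2
grip_force: 0.5
```

Travel so far is 22 mm; continuing in small steps.

>>> jog_arm --rows '[[[1,0,0],[0,0,0]],[[2,0,0],[0,0,0]]]'

```text
time: 21.95
tool_pos: [583.6, 123.5, 44.1]
tcp_rot: [-180.0, -0.0, 129.3]
ft_force: [2.3, -1.2, 1.2]
finger_gap: 30.2
grip_force: 0.5
```

>>> jog_arm --rows '[[[1,0,0],[0,0,0]],[[1,0,0],[0,0,0]]]'

```text
time: 22.15
tool_pos: [582.9, 124.3, 44.0]
tcp_rot: [-180.0, -0.0, 129.3]
ft_force: [2.1, -1.6, 1.4]
finger_gap: 29.9
grip_force: 0.3
```

>>> jog_arm --rows '[[[1,0,0],[0,0,0]],[[1,0,0],[0,0,0]]]'

```text
time: 22.35
tool_pos: [582.3, 125.1, 44.0]
tcp_rot: [-180.0, -0.0, 129.3]
ft_force: [1.7, -0.8, 0.9]
finger_gap: 29.5
grip_force: 0.3
```

>>> jog_arm --rows '[[[1,0,0],[0,0,0]],[[1,0,0],[0,0,0]]]'

```text
time: 22.55
tool_pos: [581.7, 125.9, 44.0]
tcp_rot: [-180.0, -0.0, 129.3]
ft_force: [2.5, -0.8, -0.3]
finger_gap: 30.0
grip_force: 0.2
```

>>> jog_arm --rows '[[[1,0,0],[0,0,0]],[[1,0,0],[0,0,0]]]'

```text
time: 22.75
tool_pos: [581.2, 126.6, 44.1]
tcp_rot: [180.0, 0.0, 129.3]
ft_force: [1.7, -1.3, 0.3]
finger_gap: 29.6
grip_force: 0.5
```

```bash
python3 - <<'E'
from path import *
s=r.sense();print(s['time'],s['tool_pos'],s['ft_force'],w2c(*s['tool_pos'][:2]))
p,d=r.snapshot("scene")
W=cloud("scene",d);C=(W[...,:2]-t)@R
m=(W[...,2]>80)&(W[...,2]<92)&(C[...,0]>-110)&(C[...,0]<-56)&(C[...,1]>10)&(C[...,1]<75)
print("part top",m.sum(),C[m].mean(0),np.percentile(W[m][:,2],[50,97]))
cv2.imwrite("pics/sc7.png",cv2.resize(p[230:330,180:300],None,fx=5,fy=5,interpolation=cv2.INTER_CUBIC))
E
```

```text
22.75 [581.22360464 126.61626768  44.12740792] [ 1.70831431 -1.29833032  0.3300418 ] [ -4.28997635 109.78764342]
part top 214 [-87.27851682  43.2605971 ] [85.44821728 89.3921876 ]
```

View pics/sc7.png

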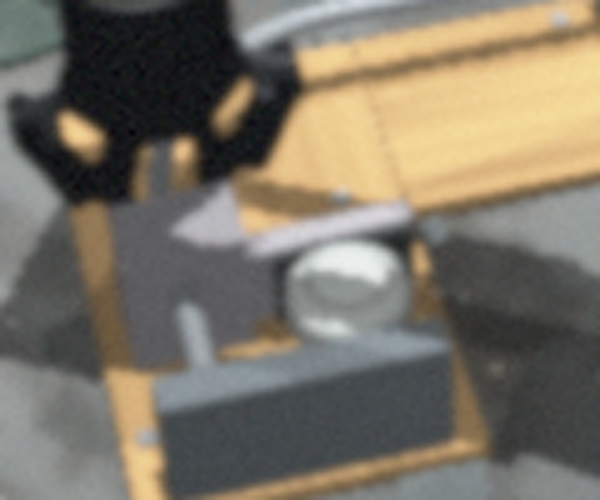

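The jaw plate at crop (330,230) is close to the upright part at (350,290). I keep stepping until the force rises.

>>> jog_arm --rows '[[[1,0,0],[0,0,0]],[[1,0,0],[0,0,0]]]'

```text
time: 23.0
tool_pos: [580.9, 127.3, 44.3]
tcp_rot: [180.0, 0.0, 129.3]
ft_force: [4.0, -1.8, 0.7]
finger_gap: 29.8
grip_force: 1.0
```

>>> jog_arm --rows '[[[1,0,0],[0,0,0]],[[1,0,0],[0,0,0]]]'

```text
time: 23.2
tool_pos: [580.5, 128.0, 44.4]
tcp_rot: [179.9, 0.1, 129.3]
ft_force: [4.8, -2.3, 0.6]
finger_gap: 29.9
grip_force: 1.2
```

>>> jog_arm --rows '[[[1,0,0],[0,0,0]],[[1,0,0],[0,0,0]]]'

```text
time: 23.4
tool_pos: [580.1, 128.7, 44.6]
tcp_rot: [179.9, 0.1, 129.3]
ft_force: [5.5, -2.8, 1.4]
finger_gap: 30.1
grip_force: 1.5
```

```bash
python3 - <<'E'
from path import *
s=r.sense();print(s['time'],s['tool_pos'],s['ft_force'],s['wrist_torque'],w2c(*s['tool_pos'][:2]))
p,d=r.snapshot("scene")
W=cloud("scene",d);C=(W[...,:2]-t)@R
m=(W[...,2]>80)&(W[...,2]<92)&(C[...,0]>-110)&(C[...,0]<-56)&(C[...,1]>10)&(C[...,1]<75)
print("part top",m.sum(),C[m].mean(0),np.percentile(W[m][:,2],[50,97]))
m=(W[...,2]>68)&(W[...,2]<79)&(C[...,0]>-62)&(C[...,0]<-15)&(C[...,1]>8)&(C[...,1]<80)
u=C[m];print("arm",len(u),np.percentile(u[:,0],[5,50,95]),np.degrees(np.arctan(np.polyfit(u[:,1],u[:,0],1)[0])))
E
```

```text
23.4 [580.12705941 128.69479674  44.59363012] [ 5.48337204 -2.77828611  1.41461946] [-0.43546756 -0.87618265  0.08521532] [ -6.59265329 110.25708282]
part top 212 [-87.33776878  43.0950701 ] [85.71104575 89.73315366]
arm 217 [-58.78658457 -49.59518389 -40.12865079] -4.451133248941158
```

>>> jog_arm --rows '[[[1,0,0],[0,0,0]],[[1,0,0],[0,0,0]]]'

```text
time: 23.65
tool_pos: [580.0, 129.3, 44.8]
tcp_rot: [179.9, 0.1, 129.3]
ft_force: [7.0, -3.5, -0.4]
finger_gap: 30.1
grip_force: 2.1
```

>>> jog_arm --rows '[[[0,0,0],[0,0,0]],[[0,0,0],[0,0,0]]]'

```text
time: 23.85
tool_pos: [580.0, 129.3, 44.7]
tcp_rot: [179.9, 0.1, 129.3]
ft_force: [7.9, -2.8, -0.0]
finger_gap: 30.1
grip_force: 2.0
```

```bash
cat > chk.py <<'E'
from path import *
s=r.sense();print(s['time'],s['tool_pos'],s['ft_force'],w2c(*s['tool_pos'][:2]))
def chk(d):
    W=cloud("scene",d);C=(W[...,:2]-t)@R
    m=(W[...,2]>80)&(W[...,2]<92)&(C[...,0]>-110)&(C[...,0]<-60)&(C[...,1]>15)&(C[...,1]<70)
    print("part top",m.sum(),C[m].mean(0),np.percentile(W[m][:,2],[50,97]))
    m=(W[...,2]>68)&(W[...,2]<79)&(C[...,0]>-62)&(C[...,0]<40)&(C[...,1]>8)&(C[...,1]<75)
    u=C[m]; b=[(y,round(float(np.median(u[(u[:,1]>=y)&(u[:,1]<y+10)][:,0])),1)) for y in range(10,75,10) if ((u[:,1]>=y)&(u[:,1]<y+10)).sum()>3];print("arm x by y",b)
    m=(W[...,2]>83)&(W[...,2]<94)&(C[...,1]>80)&(C[...,1]<142)&(C[...,0]>-70)&(C[...,0]<0)
    if m.sum()>5: print("block",m.sum(),C[m].mean(0),cv2.minAreaRect(C[m].astype(np.float32)))
chk(r.snapshot("scene")[1])
E
python3 chk.py
```

```text
23.85 [579.95563564 129.25248519  44.74028309] [ 7.87938134 -2.77215086 -0.02902774] [ -7.13264878 110.47800677]
part top 206 [-88.1137815   43.73663228] [86.09510303 89.3596236 ]
arm x by y [(10, -47.5), (20, -48.3), (30, -47.2), (40, -48.0), (50, -49.3), (60, -51.5), (70, -54.7)]
block 386 [-42.08647924 111.40055414] ((-37.06000900268555, 110.44131469726562), (52.00665283203125, 58.764713287353516), 2.8761847019195557)
```

>>> jog_arm --rows '[[[-1,0,0],[0,0,0]],[[-3,0,0],[0,0,0]],[[-6,0,0],[0,0,0]],[[-12,0,0],[0,0,0]],[[-16,0,0],[0,0,0]],[[-16,0,-15],[0,0,0]],[[-16,0,-50],[0,0,0]],[[-16,0,-90],[0,0,0]],[[-16,0,-120],[0,0,0]],[[-16,0,-120],[0,0,0]]]'

```text
time: 24.9
tool_pos: [592.4, 117.8, 171.9]
tcp_rot: [179.5, 0.3, 129.3]
ft_force: [0.8, 0.0, 0.7]
finger_gap: 30.1
grip_force: 0.0
```

```bash
python3 chk.py
```

```text
24.9 [592.36508273 117.75830307 171.86065321] [0.82468555 0.01870315 0.70752706] [  9.62341696 112.78990222]
part top 209 [-87.48459054  43.8106271 ] [85.79466278 89.5094338 ]
arm x by y [(10, -42.3), (20, -44.9), (30, -44.0), (40, -45.8), (50, -47.7), (60, -48.5), (70, -48.0)]
block 340 [-38.81125344 111.94691831] ((-36.46635437011719, 111.36991119384766), (42.495147705078125, 56.16893768310547), 6.2881879806518555)
```

```bash
python3 - <<'E'
from path import *
json.dump([591,118,166,129.3],open('cmd.json','w'))
mv.rows([(500,-280,190,110)])
E
```

```text
[[-250.4, -322.5, -24.0], [0, 0, 0.337]]
```

>>> jog_arm --rows '[[[-250.4,-322.5,-24],[0,0,0.337]],[[-250.4,-322.5,-24],[0,0,0.337]],[[-250.4,-322.5,-24],[0,0,0.337]],[[-250.4,-322.5,-24],[0,0,0.337]],[[-250.4,-322.5,-24],[0,0,0.337]],[[-250.4,-322.5,-24],[0,0,0.337]],[[-250.4,-322.5,-24],[0,0,0.337]],[[-250.4,-322.5,-24],[0,0,0.337]],[[-250.4,-322.5,-24],[0,0,0.337]],[[-250.4,-322.5,-24],[0,0,0.337]]]'

```text
time: 25.95
tool_pos: [496.7, -282.0, 187.3]
tcp_rot: [-180.0, -0.1, 109.8]
ft_force: [-0.1, 0.3, 0.2]
finger_gap: 29.9
grip_force: 0.0
```

```bash
python3 - <<'E'
from path import *
p,d=r.snapshot("top")
W=cloud("top",d);C=(W[...,:2]-t)@R;z=W[...,2]
m=(z>80)&(z<95)&(C[...,1]>75)&(C[...,1]<145)&(C[...,0]>-100)&(C[...,0]<10)
print("block",m.sum(),cv2.minAreaRect(C[m].astype(np.float32)))
b=(C[...,0]>-108)&(C[...,0]<-40)&(C[...,1]>8)&(C[...,1]<75)
for a in range(50,90,5):
    m=b&(z>=a)&(z<a+5)
    print(a,m.sum(),C[m].mean(0).round(1),C[m].min(0).round(1),C[m].max(0).round(1))
m=(z>66)&(z<80)&(C[...,0]>-62)&(C[...,0]<40)&(C[...,1]>-10)&(C[...,1]<80)
for y in range(-5,85,10):
    u=C[m&(C[...,1]>=y)&(C[...,1]<y+10)][:,0]
    if len(u)>3: print(y,len(u),np.percentile(u,[5,50,95]).round(1))
# intensity profile along clamp x through part centre, at z=69 plane
cam=r.camera_params("top");Ti=np.linalg.inv(cam['pose'])
for yy in(38,42,46):
    o=[]
    for x in np.arange(-116,-24,2.):
        q=Ti@np.array([*c2w(x,yy),69,1]);u=cam['fx']*q[0]/q[2]+cam['cx'];v=cam['fy']*q[1]/q[2]+cam['cy']
        o.append(int(cv2.getRectSubPix(p,(1,1),(float(u),float(v))).mean()))
    print(yy,o)
E
```

```text
block 521 ((-35.60401153564453, 110.50430297851562), (35.399444580078125, 57.74405288696289), 6.755533695220947)<stdin>:9: RuntimeWarning: Mean of empty slice.
  ret = um.true_divide(
Traceback (most recent call last):
ValueError: zero-size array to reduction operation minimum which has no identity
```

```bash
python3 - <<'E'
from path import *
p,d=r.snapshot("top")
W=cloud("top",d);C=(W[...,:2]-t)@R;z=W[...,2]
b=(C[...,0]>-108)&(C[...,0]<-56)&(C[...,1]>8)&(C[...,1]<75)
for a in range(60,95,5):
    m=b&(z>=a)&(z<a+5)
    if m.sum()>3: print(a,m.sum(),C[m].mean(0).round(1),C[m].min(0).round(1),C[m].max(0).round(1))
m=(z>66)&(z<80)&(C[...,0]>-62)&(C[...,0]<40)
for y in range(-5,85,10):
    u=C[m&(C[...,1]>=y)&(C[...,1]<y+10)][:,0]
    if len(u)>3: print(y,len(u),np.percentile(u,[5,50,95]).round(1))
cam=r.camera_params("top");Ti=np.linalg.inv(cam['pose'])
for yy in(38,42,46):
    o=[]
    for x in np.arange(-116,-24,2.):
        q=Ti@np.array([*c2w(x,yy),69,1]);u=cam['fx']*q[0]/q[2]+cam['cx'];v=cam['fy']*q[1]/q[2]+cam['cy']
        o.append(int(cv2.getRectSubPix(p,(1,1),(float(u),float(v))).mean()))
    print(yy,o)
E
```

```text
60 5 [-67.2  23.4] [-87.7  15.3] [-56.2  34.6]
65 20 [-71.1  20.7] [-91.5  13.9] [-57.5  54.1]
70 66 [-81.7  41.2] [-107.    14.5] [-56.   70.3]
75 229 [-79.6  39.6] [-107.9   15.1] [-56.   68.5]
80 149 [-82.   41.5] [-104.3   16.3] [-60.8  65.6]
85 157 [-82.3  41.8] [-99.2  25.6] [-65.1  58.1]
90 7 [-80.9  40.8] [-94.5  32.1] [-72.5  54.1]
-5 7 [-44.9 -37.7 -33.8]
5 46 [-46.1 -37.9 -29.5]
15 47 [-47.9 -39.  -31. ]
25 63 [-59.8 -43.3 -32.2]
35 68 [-60.4 -45.1 -33.1]
45 65 [-59.7 -45.5 -33.7]
55 52 [-59.7 -44.  -35.1]
65 40 [-50.4 -42.3 -35.6]
75 46 [-48.7 -37.7 -19. ]
38 [131, 83, 63, 109, 177, 200, 198, 167, 150, 187, 208, 213, 212, 211, 211, 211, 211, 211, 212, 212, 213, 213, 200, 137, 112, 165, 191, 193, 188, 166, 121, 64, 67, 80, 83, 92, 166, 195, 193, 192, 196, 176, 109, 62, 80, 101]
42 [132, 85, 58, 128, 190, 197, 179, 159, 184, 205, 211, 211, 212, 211, 212, 212, 212, 211, 211, 211, 211, 211, 211, 200, 142, 113, 176, 194, 193, 177, 144, 80, 74, 81, 82, 105, 180, 193, 191, 190, 194, 165, 94, 58, 88, 93]
46 [129, 82, 55, 95, 194, 198, 168, 152, 196, 208, 210, 209, 210, 211, 212, 210, 212, 211, 211, 210, 211, 211, 211, 202, 173, 111, 163, 194, 194, 183, 144, 92, 86, 85, 83, 127, 183, 191, 189, 192, 192, 149, 79, 59, 91, 96]
```

```bash
python3 - <<'E'
from path import *
json.dump([500,-280,190,110],open('cmd.json','w'))
s=r.sense();print(s['tool_pos'],s['tcp_rot'])
a=c2w(-8,38);w=np.degrees(th)+180
mv.rows([(*a,160,w)]);mv.rows([(*a,50,w)])
E
```

```text
[ 497.62780051 -279.59630751  187.25185617] [-1.79968510e+02 -1.08630214e-01  1.09991382e+02]
[[334.0, 146.4, 30.0], [0, 0, -0.337]]
[[0.0, 0.0, 110.0], [0, 0, -0.0]]
```

>>> jog_arm --rows '[[[334,146.4,30],[0,0,-0.337]],[[334,146.4,30],[0,0,-0.337]],[[334,146.4,30],[0,0,-0.337]],[[334,146.4,30],[0,0,-0.337]],[[334,146.4,30],[0,0,-0.337]],[[334,146.4,30],[0,0,-0.337]],[[334,146.4,30],[0,0,-0.337]],[[334,146.4,30],[0,0,-0.337]],[[334,146.4,30],[0,0,-0.337]],[[334,146.4,30],[0,0,-0.337]]]' --grip 0 --force 20

```text
time: 27.05
tool_pos: [520.4, 84.5, 157.8]
tcp_rot: [-180.0, -0.0, 129.5]
ft_force: [0.7, 0.5, 0.8]
finger_gap: -0.0
grip_force: 0.0
```

```bash
python3 - <<'E'
from path import *
s=r.sense();print(s['tool_pos'],s['tcp_rot'],s['finger_gap'],w2c(*s['tool_pos'][:2]))
E
```

```text
[520.43809363  84.48857894 157.80172008] [-1.79958003e+02 -1.52143860e-02  1.29491156e+02] -0.0487664333276829 [-10.23794394  36.07033075]
```

>>> jog_arm --rows '[[[0,0,35],[0,0,0]],[[0,0,70],[0,0,0]],[[0,0,95],[0,0,0]],[[0,0,108],[0,0,0]],[[0,0,108],[0,0,0]],[[0,0,108],[0,0,0]]]'

```text
time: 27.65
tool_pos: [521.9, 82.7, 51.2]
tcp_rot: [180.0, 0.0, 129.3]
ft_force: [1.0, -0.4, 0.8]
finger_gap: 0.1
grip_force: 0.0
```

>>> jog_arm --rows '[[[2,0,0],[0,0,0]],[[4,0,0],[0,0,0]],[[6,0,0],[0,0,0]],[[8,0,0],[0,0,0]]]'

```text
time: 28.05
tool_pos: [516.4, 89.6, 50.7]
tcp_rot: [180.0, 0.0, 129.3]
ft_force: [0.3, -0.5, -0.5]
finger_gap: -0.2
grip_force: 0.0
```

```bash
python3 chk.py
```

```text
28.05 [516.37197213  89.61493891  50.68147327] [ 0.28623262 -0.4948677  -0.45180916] [-16.78026467  36.17497286]
part top 204 [-87.26494947  43.03248739] [85.87339936 89.79272621]
arm x by y [(10, -43.8), (20, -40.4), (30, -41.7), (40, -39.6), (50, -46.5), (60, -48.0), (70, -49.3)]
block 341 [-38.97109399 111.50469328] ((-37.767059326171875, 111.46685791015625), (40.510162353515625, 56.15495300292969), 5.632559299468994)
```

Now at clamp x −17; contact is expected around −21.

>>> jog_arm --rows '[[[1,0,0],[0,0,0]],[[2,0,0],[0,0,0]],[[3,0,0],[0,0,0]],[[4,0,0],[0,0,0]]]'

```text
time: 28.5
tool_pos: [513.5, 92.4, 50.0]
tcp_rot: [-180.0, -0.0, 129.3]
ft_force: [-0.6, -0.2, -0.2]
finger_gap: -0.1
grip_force: 0.1
```

>>> jog_arm --rows '[[[0.7,0,0],[0,0,0]],[[1.4,0,0],[0,0,0]],[[2,0,0],[0,0,0]]]'

```text
time: 28.8
tool_pos: [512.3, 94.0, 50.1]
tcp_rot: [-180.0, 0.0, 129.3]
ft_force: [0.4, 0.6, -0.1]
finger_gap: -0.0
grip_force: 0.1
```

>>> jog_arm --rows '[[[0.7,0,0],[0,0,0]],[[1.4,0,0],[0,0,0]]]'

```text
time: 29.0
tool_pos: [511.4, 95.1, 50.1]
tcp_rot: [-180.0, 0.0, 129.3]
ft_force: [-0.6, -0.1, 1.1]
finger_gap: -0.1
grip_force: 0.1
```

>>> jog_arm --rows '[[[0.7,0,0],[0,0,0]],[[1.4,0,0],[0,0,0]]]'

```text
time: 29.2
tool_pos: [510.5, 96.2, 50.1]
tcp_rot: [180.0, 0.0, 129.3]
ft_force: [0.7, -0.4, -0.2]
finger_gap: 0.2
grip_force: 0.3
```

>>> jog_arm --rows '[[[0.7,0,0],[0,0,0]],[[1.2,0,0],[0,0,0]]]'

```text
time: 29.4
tool_pos: [510.1, 96.9, 50.1]
tcp_rot: [180.0, 0.0, 129.3]
ft_force: [1.7, -1.5, -1.5]
finger_gap: -0.2
grip_force: 1.6
```

```bash
python3 chk.py
```

```text
29.4 [510.07925993  96.87700004  50.14098154] [ 1.71656939 -1.46182534 -1.52572253] [-26.38579572  35.91128326]
part top 215 [-88.30588987  44.54220615] [85.80766206 89.84878699]
arm x by y [(10, -52.2), (20, -48.7), (30, -47.1), (40, -44.2), (50, -49.9), (60, -50.8), (70, -48.3)]
block 333 [-36.78338283 111.44736518] ((-35.021034240722656, 111.47222900390625), (56.538368225097656, 40.23624801635742), 89.06136322021484)
```

>>> jog_arm --rows '[[[0.5,0,0],[0,0,0]],[[0.5,0,0],[0,0,0]]]'

```text
time: 29.65
tool_pos: [509.9, 97.0, 50.2]
tcp_rot: [180.0, 0.1, 129.3]
ft_force: [3.5, -3.4, -2.2]
finger_gap: -0.2
grip_force: 2.5
```

>>> jog_arm --rows '[[[0.4,0,0],[0,0,0]],[[0.4,0,0],[0,0,0]]]'

```text
time: 29.85
tool_pos: [509.9, 97.1, 50.2]
tcp_rot: [180.0, 0.1, 129.3]
ft_force: [4.1, -4.8, -2.7]
finger_gap: -0.0
grip_force: 3.3
```

Pressing rigidly in line with the part at about 6 N. I back off slowly.

>>> jog_arm --rows '[[[-0.4,0,0],[0,0,0]],[[-0.8,0,0],[0,0,0]],[[-1.4,0,0],[0,0,0]],[[-2.5,0,0],[0,0,0]],[[-5,0,0],[0,0,0]],[[-10,0,0],[0,0,0]],[[-14,0,0],[0,0,0]],[[-14,0,-30],[0,0,0]],[[-14,0,-70],[0,0,0]],[[-14,0,-110],[0,0,0]]]'

```text
time: 30.85
tool_pos: [517.5, 86.6, 160.7]
tcp_rot: [-179.9, -0.1, 129.3]
ft_force: [0.3, 0.0, -0.2]
finger_gap: -0.4
grip_force: 0.0
```

```bash
python3 - <<'E'
from path import *
a=c2w(-14,36)
json.dump([*map(float,a),160,129.3],open('cmd.json','w'))
mv.rows([(490,-250,190,110)])
E
python3 chk.py
```

```text
[[-243.3, -235.3, -30.0], [0, 0, 0.337]]
30.85 [517.49677881  86.58619771 160.72668191] [ 0.26803144  0.01452436 -0.19756851] [-13.72475042  35.12507   ]
part top 206 [-87.28955657  44.24413078] [85.93500591 89.70586732]
arm x by y [(10, -51.2), (20, -50.2), (30, -49.8), (40, -48.5), (50, -49.8), (60, -49.5), (70, -49.8)]
block 334 [-36.3391569  111.52110254] ((-34.96949005126953, 111.45704650878906), (42.744258880615234, 55.84474182128906), 0.46706780791282654)
```

>>> jog_arm --rows '[[[-243,-235,-30],[0,0,0.337]],[[-243,-235,-30],[0,0,0.337]],[[-243,-235,-30],[0,0,0.337]],[[-243,-235,-30],[0,0,0.337]],[[-243,-235,-30],[0,0,0.337]],[[-243,-235,-30],[0,0,0.337]],[[-243,-235,-30],[0,0,0.337]],[[-243,-235,-30],[0,0,0.337]],[[-243,-235,-30],[0,0,0.337]],[[-243,-235,-30],[0,0,0.337]]]'

```text
time: 31.9
tool_pos: [490.1, -249.3, 189.7]
tcp_rot: [-180.0, -0.1, 110.0]
ft_force: [-0.5, 0.7, -0.5]
finger_gap: -0.2
grip_force: 0.0
```

```bash
python3 - <<'E'
from path import *
p,d=r.snapshot("top")
W=cloud("top",d);C=(W[...,:2]-t)@R;z=W[...,2]
m=(z>80)&(z<95)&(C[...,1]>75)&(C[...,1]<145)&(C[...,0]>-100)&(C[...,0]<10)
print("block",cv2.minAreaRect(C[m].astype(np.float32)))
b=(C[...,0]>-108)&(C[...,0]<-56)&(C[...,1]>8)&(C[...,1]<75)
for a in(80,85):
    m=b&(z>=a)&(z<a+5);print(a,m.sum(),C[m].mean(0).round(1),C[m].min(0).round(1),C[m].max(0).round(1))
cam=r.camera_params("top");Ti=np.linalg.inv(cam['pose'])
for yy in(38,42,46):
    o=[]
    for x in np.arange(-62,-24,2.):
        q=Ti@np.array([*c2w(x,yy),69,1]);u=cam['fx']*q[0]/q[2]+cam['cx'];v=cam['fy']*q[1]/q[2]+cam['cy']
        o.append(int(cv2.getRectSubPix(p,(1,1),(float(u),float(v))).mean()))
    print(yy,o)
p,d=r.snapshot("scene");W=cloud("scene",d)
for c in((565,-276),(502,-384)):
    m=(np.hypot(W[...,0]-c[0],W[...,1]-c[1])<35)&(W[...,2]>90)&(W[...,2]<112);print(m.sum(),W[m].mean(0) if m.sum() else 0)
E
```

```text
block ((-33.35239028930664, 107.7905502319336), (62.56077575683594, 36.28451156616211), 89.73151397705078)
80 146 [-80.8  41.9] [-105.5   17.7] [-60.   66.3]
85 160 [-82.7  42.2] [-98.8  25.6] [-65.6  59.7]
38 [192, 182, 157, 107, 71, 67, 146, 189, 189, 190, 196, 181, 117, 55, 61, 87, 94, 116, 168]
42 [192, 189, 172, 134, 84, 81, 158, 189, 187, 189, 191, 181, 118, 54, 59, 86, 96, 89, 154]
46 [190, 190, 178, 134, 82, 90, 162, 188, 186, 188, 190, 181, 107, 56, 62, 81, 96, 92, 115]
195 [ 562.8678765  -268.9025224    98.77234782]
176 [ 500.89973704 -376.85147433   98.43762848]
```

```bash
python3 -c "
from bench import r
print(r.hand_in())"
```

```text
the job is handed in; nothing more can be done
None
```

The job is handed in: the packing block is on the bare bench, and the shortest part stands upright between the fixed jaw and the sliding jaw, which was pressed on at about 6 N and still measured in contact after the robot withdrew; the other two turned parts still stand.

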